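Close the used-cartridge jar

ROBOT

A 6-joint arm with a two-finger parallel gripper is mounted at the origin on the work surface. World frame = base frame: x ahead of the robot, y to its left, z up, the work surface at z = 0. Lengths are in m, angles in rad, forces in N, time in s.
With the tool pointing down it reaches from about 0.35 to 0.775 m from the base axis. Payload 7.3 kg.
Tool frame: the origin (TCP) lies at the very end of the fingers, on their centre line; the grasp point (between the pads) lies 19 mm behind it; x points along the fingers, y is the direction in which the jaws open and shut, and the axes are right-handed (so a half turn about x gives the same grasp; the last joint's range is limited). The gripper opens to 92 mm and grips with 3 to 60 N. Pads are 19 mm wide; open, the fingers measure 130 mm over their backs; the gripper's body (75 mm by 190 mm) begins 47 mm behind the grasp point.
Start: joints at [-1.277, 0.342, 1.524, -0, 1.275, -0.146], TCP at [0.224, -0.475, 0.206] pointing down, gripper open.
Joint ranges: [-2.53, 2.53], [-0.77, 2.02], [0.04, 2.7], [-1, 4.14], [0.28, 2.66], [-3.11, 3.11]. Speed limits (rad/s): [2.57, 2.57, 3.14, 3.14, 3.14, 3.14].

INTERFACE

Orientations are given as [roll, pitch, yaw] about the fixed x, y, z axes, in that order (R = Rz(yaw) Ry(pitch) Rx(roll)).
In Python, from cell import robot gives the robot as it stands.
- The arm moves only by the tool play_rows, never from a script. Its argument "moves" is a list that holds one entry, the list of rows, each a list of 5 numbers: the shift along the tool's x, y, z in m, then the turn about the tool's x in degrees, then the opening, from -1 (shut) to 1 (fully open), so that 0 is half open. A call has exactly 10 rows; each row shifts and turns the pose as measured when the row begins, along the tool's axes as they then stand; what a row does not reach is not made up. A row lasts 1/10 s, in which the tool goes at most 50 mm and 8.59 degrees, less where a joint would pass 70% of its speed; a pose out of reach is approached as far as the arm can. A call with a gripper value outside its range is refused whole. The fingers move at their own pace and stop on an object; "grip_force" is the grip in N (left out, the last holds). Time passes only in rows, so rows that do not move let the fingers close, or fill a call up. It gives the time, the measured TCP pose, the force and the opening at its end, in the units of the state.
- robot.observe(): the state, without advancing time (a new reading comes with each control period).
- robot.read_camera(name): name is "side" or "top"; returns the picture (480x640x3 uint8, red, green, blue); there is no depth.
- robot.get_calibration(name): a dict with "mtx" (3x3 intrinsics, pixels), "k1" (the pictures are not rectified: a ray, as slopes to the right and down, at radius r is drawn at 1 + k1 r^2 times it, then the intrinsics apply), "view" (4x4, takes a point from world to camera coordinates). Camera axes: x right, y up, looking along -z (the intrinsics and any distortion apply to the point x, -y, -z); pixel columns grow to the right and rows downward; lengths in m; the calibration is good to about 2 mm. A picture is of the moment at which its call begins. get_calibration takes no time and is no camera call.
- robot.hand_in(): hands the job in, once; it reports no verdict.
Trained networks look in the newest picture that a camera, given by its name, has taken for a name from the list of things; names that differ only in an ending like _2 or _b are one class to them, and where a whole thing is asked for, a point or a joint stands for the part that bears it (a point fixed in the world has none). Each returns a list of dicts, best first, with "score" (0 to 1); they miss things now and then, are a little off and sometimes report something else, mostly with a low value. They report only what shows in the picture. A call takes as long as a camera call. They do not tell look-alikes from the thing itself.
- robot.spot_in(camera, label): "point" ([column, row] in pixels, amid what is visible of it).
The state is a dict: "time": time; "qpos": joint angles; "qvel": joint speeds; "joint_efforts": joint torques, N m; "tool_pos": TCP position; "tool_rot": TCP orientation; "contact_force": force on the tool from outside, world axes, zero at the start; "torque": the same for the moment, N m; "opening": finger opening in m.
Only numpy, scipy, OpenCV 4.12 (cv2) and the standard library are available. Lean on these libraries where they do the work, as an engineer would, in place of code of your own. Each camera call takes 0.05 s, during which the arm holds its last target.

TASK

The cap of the lower of the two amber jars has only been set loosely on its neck and stands proud. Without lifting it, turn it backwards (anticlockwise seen from above) until you feel the thread drop into place, then screw it clockwise fully home and let go. Turn and press gently, do not force it when it meets a stop, and leave everything else on the bench where it is.

Things in the scene. Friction and masses are not known exactly. Their poses are not given: they have to be found in the camera images.
- jar: The jar to close: round amber glass jar, 68 mm diameter, shoulder 85 mm above the worktop, upright in a round dark steel holder (84 mm wide) fixed to the worktop. Origin: on its axis at worktop level, z up; its yaw does not tell where the thread starts, which is not measured. The other, 35 mm taller jar, already closed and not listed, stands fixed on the other side, 0.18 m or more away.
- jar_mouth (a point): Centre of the neck's mouth (hidden under the cap), on the jar's axis, 119 mm above the worktop. The white neck is 49 mm over its ribs. Three thread starts, 120 degrees apart, each with a level rib top on which a lug of the cap stands; anticlockwise of it (from above) is a gap 0.28 rad wider than the lug, in which the lug falls 8 mm to the start of the groove.
- jar_thread (a point): Start of the groove: on the jar's axis, 105 mm above the worktop. Upright stops, 6 mm higher than the rib tops, stand beyond each gap and at each rib's clockwise end: turned clockwise without the drop the cap only meets stops. From the gap the groove leads clockwise under the rib, falling about 4.9 mm per rad after the first 0.1 to 0.4 rad, to the stop.
- cap: Loose round aluminium cap, 58 mm diameter, fluted upright side, 26 mm high, flat top, 50 to 100 g. Origin: on its axis at the skirt's lower edge, z up. It starts level on the rib tops, origin 112 mm above the worktop, and drops after 0.35 to 1.3 rad anticlockwise; then its origin is at 104 mm, screwed home (1.3 to 1.6 rad clockwise from the drop, lugs at the stops) at 97 mm.
- cap_top (a point): Centre of the cap's flat top, 26 mm above its origin. Grip the side from above in any direction. Play on the neck: 2 mm sideways, 1.5 mm up and down in the groove. The neck breaks if pressed with over 40 N in all, that is 0.8 N m against the stops, which are rigid. Held, it does not fall of itself: press lightly to find the gap, and lower it with the groove; released over the gap it sinks by its weight.
- dish: Small clear glass bowl, 54 mm wide, 30 mm high, between the two jars; leave it. Origin under its middle.
- tweezers: Steel tweezers, 145 mm long, lying near the robot; leave them. Origin under its middle.
- mirror: Steel mouth mirror, 150 mm long, lying near the robot; leave it. Origin under its middle.
- syringe: Steel cartridge syringe, 160 mm long, lying beyond the jars; leave it. Origin under its middle.
- handpiece: Grey handpiece, 165 mm long, lying beyond the jars to the right; leave it. Origin under its middle.
- rinse_bottle: White plastic bottle, 56 mm diameter, 130 mm high, standing beyond the jars to the left; leave it. Origin under its middle.
Things that resemble listed ones, but are neither listed nor needed, are in the scene too. What is shaped like the cap but brown or pink is not meant.

How it is judged:
By the outcome, as a careful person would: the job done as asked, in the order asked, and still so for the second after the job is handed in, with the robot touching nothing.
It also fails if it takes over 72 s, if anything falls off the work surface, if the arm or the gripper's body presses on something with over 40 N, if the wrist force passes 120 N, or if a joint passes its speed limit or range.

## Working session

There is one attempt and no reset: what is moved stays moved. The work goes in short steps, Python scripts to look and compute and a tool call to move; the robot and the scene stay as the last step left them, time stands still between calls to the robot, and variables do not carry over. Pictures are saved under pics/ and viewed, and the job is handed in when it is done.

Besides the shell and the picture viewer there is one more tool, called after "Call:" by a JSON object that holds its "name" and its "arguments", one argument or row to a line. play_rows: Moves the arm, as the interface text tells. Its arguments: {"type":"object","properties":{"moves":{"type":"array"},"grip_force":{"type":"number"}},"required":["moves"]}

```bash
ls; mkdir -p pics; python3 - <<'E'
from cell import robot
import cv2
s=robot.observe()
for k,v in s.items(): print(k,v)
for c in ("side","top"):
    im=robot.read_camera(c); cv2.imwrite(f"pics/{c}1.png",im[:,:,::-1])
    cal=robot.get_calibration(c); print(c,cal)
    for l in ("cap","jar","cap_top","dish"):
        print(c,l,robot.spot_in(c,l))
E
```

```text
pics
time 0.0
qpos [-1.27699592e+00  3.42719093e-01  1.52502989e+00 -1.24513143e-05
  1.27539291e+00 -1.45995639e-01]
qvel [ 0.00035919 -0.00059156 -0.00084188 -0.00110163 -0.00170596  0.00089542]
joint_efforts [-5.21773145e-04 -4.31248462e+01 -2.44215560e+01  7.16139749e-02
  5.58968622e-02 -1.13845317e-04]
tool_pos [ 0.22340972 -0.4746014   0.20504238]
tool_rot [-1.70910685  1.56924704  1.87228549]
contact_force [-0.12528385  0.35065866  0.04524993]
torque [ 0.0023716   0.00219826 -0.00653134]
opening 0.09157156997557708
side {'mtx': array([[456.78861779,   0.        , 322.99774009],
       [  0.        , 456.78861779, 236.04518905],
       [  0.        ,   0.        ,   1.        ]]), 'k1': -0.07362634342217685, 'view': array([[ 0.97494365, -0.22233206, -0.00730314, -0.53037149],
       [ 0.17175655,  0.73149091,  0.65986418, -0.20896421],
       [-0.14136679, -0.64458476,  0.7513494 , -0.8075767 ],
       [ 0.        ,  0.        ,  0.        ,  1.        ]])}
side cap [{'point': [324.0, 206.0], 'score': 0.91}, {'point': [262.0, 212.1], 'score': 0.65}, {'point': [379.8, 238.6], '
[... 774 characters left out ...]

        -5.63800179e-01],
       [-2.13919026e-01, -1.50438156e-04,  9.76851385e-01,
        -8.85437253e-01],
       [ 0.00000000e+00,  0.00000000e+00,  0.00000000e+00,
         1.00000000e+00]])}
top cap [{'point': [279.6, 226.1], 'score': 0.97}, {'point': [231.9, 293.2], 'score': 0.96}, {'point': [235.0, 235.5], 'score': 0.75}, {'point': [292.5, 185.8], 'score': 0.66}]
top jar [{'point': [291.5, 244.7], 'score': 0.9}]
top cap_top [{'point': [231.5, 242.3], 'score': 0.88}, {'point': [228.3, 288.6], 'score': 0.88}, {'point': [295.4, 187.7], 'score': 0.67}]
top dish [{'point': [337.6, 235.1], 'score': 0.81}, {'point': [281.5, 229.0], 'score': 0.73}, {'point': [395.2, 315.8], 'score': 0.26}]
```

View pics/side1.png

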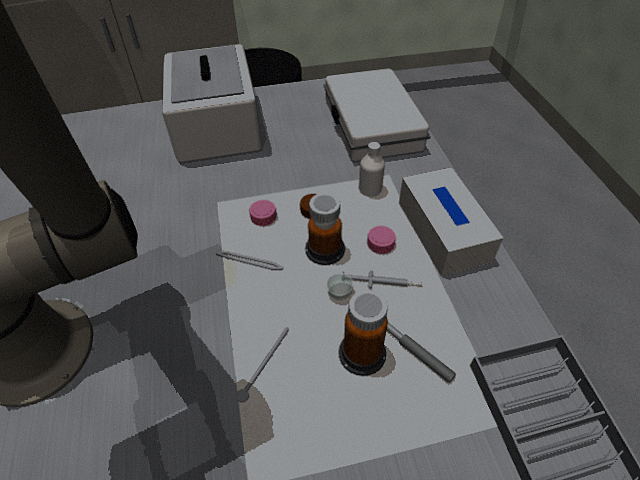

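View pics/top1.png

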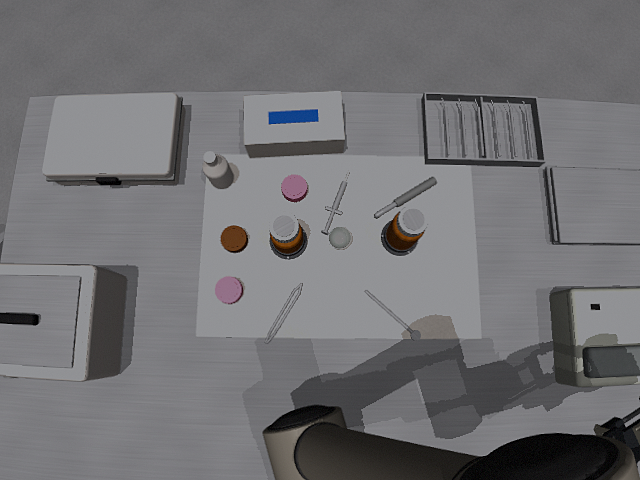

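The side view shows jars at about (325,230) and (365,330). In the top view they are at about (287,232) and (405,230). I'll triangulate both cap tops to find the lower one.

```bash
python3 - <<'E'
import cv2, numpy as np
a=cv2.imread("pics/side1.png"); b=cv2.imread("pics/top1.png")
def crop(im,x,y,w=70,h=100): 
    return cv2.resize(im[y:y+h,x:x+w],None,fx=5,fy=5,interpolation=cv2.INTER_CUBIC)
o=np.hstack([crop(a,290,180),crop(a,332,285)])
cv2.imwrite("pics/zs.png",o)
o=np.hstack([crop(b,250,195,h=80),crop(b,375,190,h=80)])
cv2.imwrite("pics/zt.png",o)
E
```

```text
(no output)
```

View pics/zs.png

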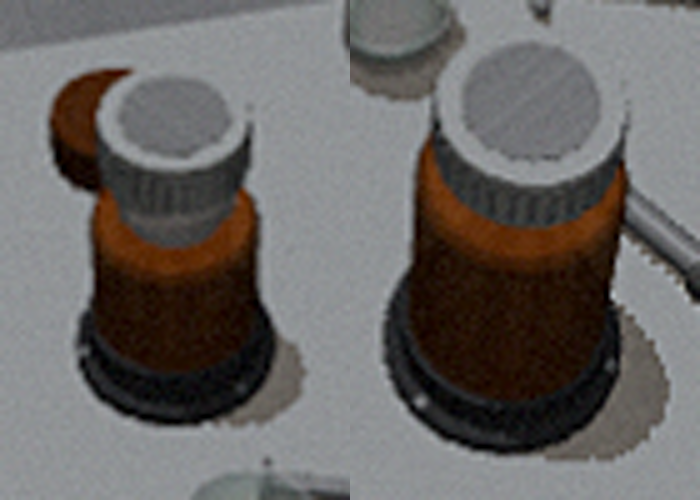

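View pics/zt.png

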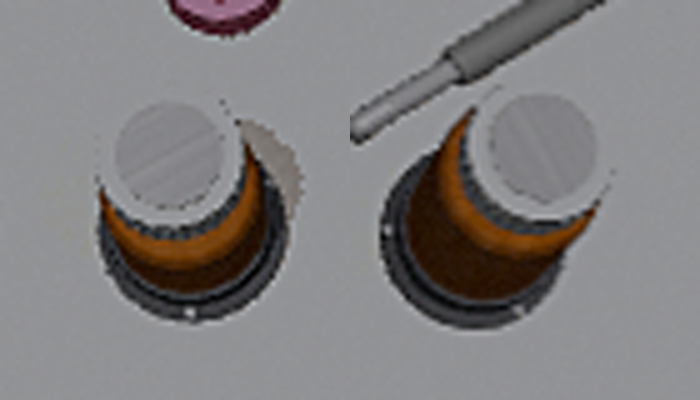

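The jar at (325,203) in the side view and (284,226) in the top view shows white neck under its cap, so it looks like the loose one. The other jar's cap is seated.

```bash
cat >h.py <<'E'
import numpy as np, cv2
from cell import robot
from scipy.optimize import least_squares
def proj(c,P):
    k=robot.get_calibration(c); V=k["view"]; p=V[:3,:3]@np.array(P)+V[:3,3]
    u=np.array([p[0],-p[1]])/(-p[2]); u=u*(1+k["k1"]*(u@u)); m=k["mtx"]
    return np.array([m[0,0]*u[0]+m[0,2],m[1,1]*u[1]+m[1,2]])
def tri(uv,z=None):
    def f(x):
        P=x if z is None else [x[0],x[1],z]
        return np.concatenate([proj(c,P)-np.array(q) for c,q in uv.items()])
    r=least_squares(f,[0.5,0.1,0.1] if z is None else [0.5,0.1]); return r.x,r.fun
E
python3 - <<'E'
from h import *
for n,uv in dict(A=dict(side=(324.8,203.2),top=(283.8,225.8)),B=dict(side=(368.2,305),top=(413.6,219.6))).items():
    print(n,tri(uv))
    for c in uv: print(c,tri({c:uv[c]},0.138 if n=="A" else 0.158))
print(tri(dict(side=(324.8,203.2),top=(283.8,225.8)),0.138))
# ellipse fit refine of A, by segmentation of inner grey disc
for c,(x,y) in dict(side=(324.8,203.2),top=(283.8,225.8)).items():
    im=cv2.imread(f"pics/{c}1.png",0)[int(y)-16:int(y)+17,int(x)-18:int(x)+19]; print(c); print(im[::3,::2])
E
```

```text
A (array([0.57411856, 0.11396137, 0.13457301]), array([-0.18932061,  0.07075176, -0.0041034 , -0.20838756]))
side (array([0.57374159, 0.11067421]), array([0.00000000e+00, 2.84217094e-14]))
top (array([0.57284413, 0.11365307]), array([ 0.00000000e+00, -5.68434189e-14]))
B (array([ 0.58369428, -0.13497311,  0.15703757]), array([-0.26553714,  0.09965442, -0.00446061, -0.36005045]))
side (array([ 0.58389363, -0.13547334]), array([5.68434189e-14, 0.00000000e+00]))
top (array([ 0.58272544, -0.1347499 ]), array([ 0.00000000e+00, -2.84217094e-14]))
(array([0.57341579, 0.11257473]), array([-0.39663273, -0.66480203,  0.56408716, -0.28096044]))
side
[[111 125 136 142 147 150 151 147 145 146 148 150 147 146 147 146 145 146
  145]
 [144 148 151 146 144 146 146 148 144 148 150 142 150 148 146 141 145 147
  144]
 [151 139 126 122 120 128 149 143 150 146 150 146 148 146 144 148 146 142
  141]
 [ 33  40  35  64 144 150 124 116 109 110 108 110 121 141 144 143 145 143
  146]
 [ 46  45  98 147 134 109 109 112 114 109 112 115 114 108 130 143 148 149
  148]
 [ 41  32 151 147 110 113 107 115 114 113 108 11
[... 634 characters left out ...]
 148 144 140 142 148 148 148 146 148 146 147
  147]
 [145 146 147 145 148 148 130 135 135 133 133 133 132 140 147 147 149 149
  149]
 [146 146 146 146 148 135 131 135 132 133 133 134 129 131 143 149 152 123
  118]
 [147 146 146 148 136 133 132 134 134 135 129 137 135 132 130 148 152  26
  124]
 [146 145 146 147 130 133 137 130 137 138 134 131 130 134 130 150 154  44
   19]
 [146 146 109 147 148 133 140 136 134 130 134 133 131 130 107 148 161  61
   37]
 [146 147 121 157 148 148 130 135 135 133 130 131 139 123 148 156  76  78
   43]
 [146 147 161  52 107 151 148 148 117 125 124 153 150 152 160  71  68  69
   38]
 [145 148 134  40  76  45  37 161 154 156 155 159 105  48  45  78  76  40
   16]]
```

```bash
cat >>h.py <<'E'
from scipy.spatial.transform import Rotation as Ro
def st(T=None):
    s=robot.observe(); R=Ro.from_euler('xyz',s["tool_rot"]).as_matrix()
    print("t",round(s["time"],2),"pos",s["tool_pos"].round(4),"q",s["qpos"].round(3),"F",s["contact_force"].round(2),"M",s["torque"].round(3),"op",round(s["opening"],4))
    print("R cols x,y,z",R.T.round(4).tolist(),"yaw of tool y deg",np.degrees(np.arctan2(R[1,1],R[0,1])).round(2))
    if T is not None: print("delta tool mm",(1000*R.T@(np.array(T)-s["tool_pos"])).round(2))
    return s,R
E
python3 - <<'E'
from h import *
st([.573,.113,.205]); print(tri({"top":(227+8,0)},0)if 0 else "")
E
```

```text
t 0.5 pos [ 0.2235 -0.475   0.2057] q [-1.277  0.342  1.524  0.     1.275 -0.146] F [ 0.6   0.32 -0.26] M [-0.002 -0.018 -0.006] op 0.0918
R cols x,y,z [[0.0, -0.0, -1.0], [0.4258, -0.9048, 0.0], [-0.9048, -0.4258, -0.0]] yaw of tool y deg -64.8
delta tool mm [   0.71 -383.29 -566.56]
```

Call:
{"name": "play_rows", "arguments": {
  "moves": [
    [[-0.002, -0.022, -0.033, 0, 1], [-0.002, -0.022, -0.033, 0, 1], [-0.002, -0.022, -0.033, 0, 1], [-0.002, -0.022, -0.033, 0, 1], [-0.002, -0.022, -0.033, 0, 1], [0, -0.022, -0.033, 0, 1], [0, -0.022, -0.033, 0, 1], [0, -0.022, -0.033, 0, 1], [0, -0.022, -0.033, 0, 1], [0, -0.022, -0.033, 0, 1]]
  ]
}}

```text
time: 1.5
tool_pos: [0.4344, -0.128, 0.2162]
tool_rot: [1.849, 1.566, -0.863]
contact_force: [1.3, 0.2, -0.1]
opening: 0.0922
```

```bash
python3 - <<'E'
from h import *
st([.573,.113,.205])
E
```

```text
t 1.5 pos [ 0.4344 -0.128   0.2162] q [-0.455  0.198  1.694 -0.002  1.245  0.687] F [ 1.28  0.18 -0.11] M [ 0.023  0.033 -0.001] op 0.0922
R cols x,y,z [[0.0031, -0.0037, -1.0], [0.4168, -0.909, 0.0046], [-0.909, -0.4168, -0.0013]] yaw of tool y deg -65.37
delta tool mm [  10.74 -161.37 -226.47]
```

Call:
{"name": "play_rows", "arguments": {
  "moves": [
    [[0, -0.021, -0.03, 0, 1], [0, -0.021, -0.03, 0, 1], [0, -0.021, -0.03, 0, 1], [0, -0.021, -0.03, 0, 1], [0, -0.021, -0.03, 0, 1], [0, -0.02, -0.028, 0, 1], [0, -0.015, -0.022, 0, 1], [0, -0.011, -0.015, 0, 1], [0, 0, 0, 0, 1], [0, 0, 0, 0, 1]]
  ]
}}

```text
time: 2.5
tool_pos: [0.5723, 0.1146, 0.2157]
tool_rot: [2.062, 1.564, -0.642]
contact_force: [-0.1, -1.4, -0.3]
opening: 0.092
```

```bash
python3 - <<'E'
from h import *
st([.573,.113,.205])
for c in("side","top"): cv2.imwrite(f"pics/{c}2.png",robot.read_camera(c)[:,:,::-1])
E
```

```text
t 2.5 pos [0.5723 0.1146 0.2157] q [ 0.069  0.441  1.343 -0.004  1.352  1.203] F [-0.12 -1.36 -0.31] M [ 0.031  0.004 -0.023] op 0.092
R cols x,y,z [[0.0052, -0.0039, -1.0], [0.4236, -0.9058, 0.0057], [-0.9058, -0.4236, -0.0031]] yaw of tool y deg -64.94
delta tool mm [10.66  1.71  0.13]
```

View pics/side2.png

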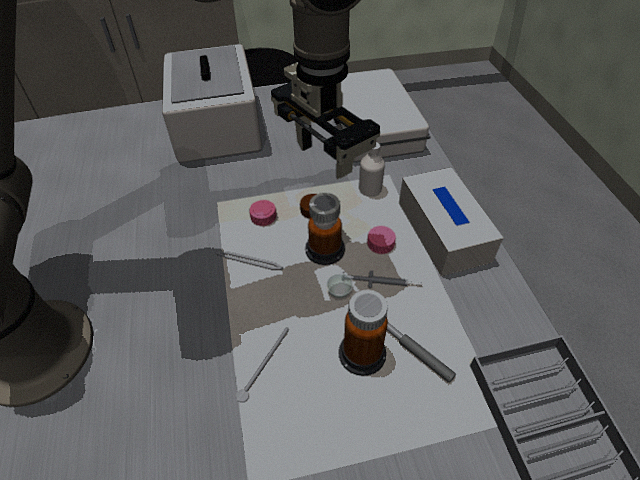

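```bash
python3 - <<'E'
from h import *
s,R=st([.573,.113,.109])
p=s["tool_pos"]
for c in("side","top"):
    print(c,proj(c,p),[proj(c,p+k*R[:,1]*.046).round(1) for k in(-1,1)])
im=cv2.imread("pics/side2.png")[80:230,260:400]; cv2.imwrite("pics/z2.png",cv2.resize(im,None,fx=4,fy=4,interpolation=cv2.INTER_CUBIC))
E
```

```text
t 2.6 pos [0.5722 0.114  0.2159] q [ 0.068  0.44   1.344 -0.004  1.352  1.203] F [-0.1  -0.24  0.21] M [ 0.019 -0.035 -0.001] op 0.0917
R cols x,y,z [[0.0054, -0.0037, -1.0], [0.4225, -0.9064, 0.0057], [-0.9064, -0.4225, -0.0033]] yaw of tool y deg -65.01
delta tool mm [106.88   0.65   0.11]
side [323.34101069 170.3573032 ] [array([307.7, 157.4]), array([340. , 184.1])]
top [280.18109213 215.41074914] [array([256.3, 225.9]), array([303.9, 205. ])]
```

View pics/z2.png

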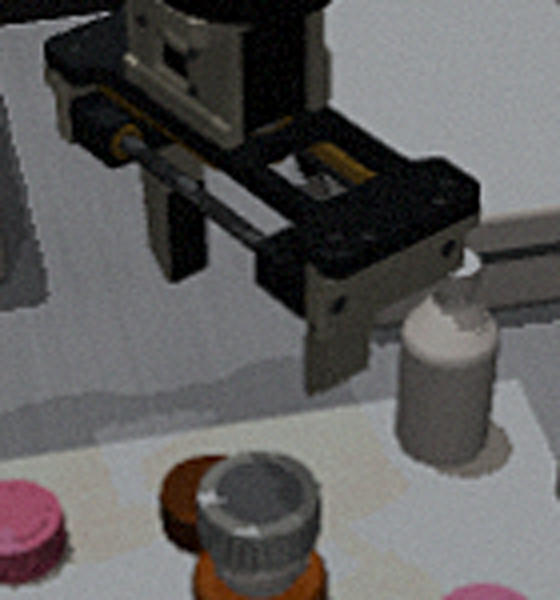

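```bash
python3 - <<'E'
from h import *
s,R=st()
p=s["tool_pos"]
for dz in (0,.01,.019,.025):
  print(dz,[[proj(c,p+k*R[:,1]*w+[0,0,dz]).round(1).tolist() for k,w in((-1,.046),(1,.065))] for c in("side","top")])
im=cv2.imread("pics/top2.png")[160:270,220:360]; cv2.imwrite("pics/z3.png",cv2.resize(im,None,fx=5,fy=5,interpolation=cv2.INTER_CUBIC))
E
```

```text
t 2.6 pos [0.5722 0.114  0.2159] q [ 0.068  0.44   1.344 -0.004  1.352  1.203] F [-0.1  -0.24  0.21] M [ 0.019 -0.035 -0.001] op 0.0917
R cols x,y,z [[0.0054, -0.0037, -1.0], [0.4225, -0.9064, 0.0057], [-0.9064, -0.4225, -0.0033]] yaw of tool y deg -65.01
0 [[[307.7, 157.4], [347.1, 190.1]], [[256.3, 225.9], [313.7, 200.8]]]
0.01 [[[307.6, 153.0], [347.3, 185.7]], [[255.5, 224.5], [313.6, 199.1]]]
0.019 [[[307.4, 149.0], [347.5, 181.6]], [[254.8, 223.2], [313.6, 197.5]]]
0.025 [[[307.3, 146.3], [347.6, 178.9]], [[254.3, 222.3], [313.5, 196.5]]]
```

View pics/z3.png

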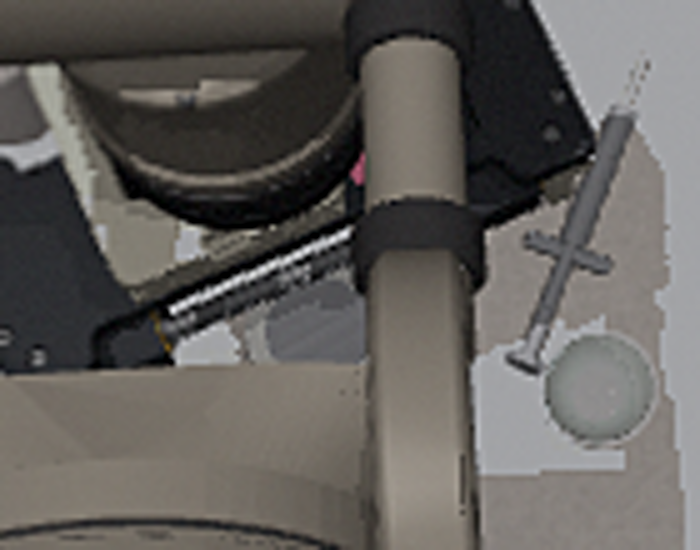

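Call:
{"name": "play_rows", "arguments": {
  "moves": [
    [[0.012, 0, 0, 0, 1], [0.012, 0, 0, 0, 1], [0.012, 0, 0, 0, 1], [0.012, 0, 0, 0, 1], [0.01, 0, 0, 0, 1], [0.008, 0, 0, 0, 1], [0.004, 0, 0, 0, 1], [0, 0, 0, 0, 1], [0, 0, 0, 0, 1], [0, 0, 0, 0, 1]]
  ]
}}

```text
time: 3.6
tool_pos: [0.5705, 0.109, 0.1392]
tool_rot: [1.716, 1.565, -0.996]
contact_force: [0.1, 0.1, -0.1]
opening: 0.0921
```

```bash
python3 - <<'E'
from h import *
s,R=st([.573,.113,.109])
p=s["tool_pos"]
cv2.imwrite("pics/side3.png",robot.read_camera("side")[:,:,::-1])
im=cv2.imread("pics/side3.png")
z=cv2.resize(im[120:270,260:400],None,fx=4,fy=4,interpolation=cv2.INTER_CUBIC)
for k in(-.065,-.046,0,.046,.065):
    q=(proj("side",p+k*R[:,1])-[260,120])*4+1.5; cv2.circle(z,tuple(q.astype(int).tolist()),3,(0,0,255),-1)
cv2.imwrite("pics/z4.png",z)
E
```

```text
t 3.6 pos [0.5705 0.109  0.1392] q [ 0.06   0.5    1.466 -0.005  1.173  1.202] F [ 0.07  0.11 -0.07] M [-0.002 -0.004 -0.013] op 0.0921
R cols x,y,z [[0.003, -0.0046, -1.0], [0.4169, -0.9089, 0.0054], [-0.9089, -0.4169, -0.0008]] yaw of tool y deg -65.36
delta tool mm [30.19 -2.79 -3.88]
```

View pics/z4.png

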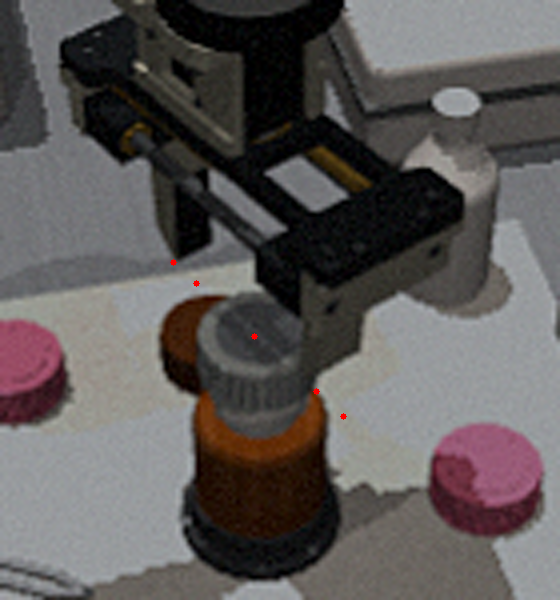

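Call:
{"name": "play_rows", "arguments": {
  "moves": [
    [[0.0, -0.0015, -0.002, 0, 1], [0.005, -0.0015, -0.002, 0, 1], [0.006, -0.0005, -0.001, 0, 1], [0.006, 0, -0.0005, 0, 1], [0.006, 0, 0, 0, 1], [0.004, 0, 0, 0, 1], [0.002, 0, 0, 0, 1], [0, 0, 0, 0, 1], [0, 0, 0, 0, 1], [0, 0, 0, 0, 1]]
  ]
}}

```text
time: 4.65
tool_pos: [0.5749, 0.115, 0.108]
tool_rot: [1.871, 1.565, -0.84]
contact_force: [0.0, 0.5, -0.5]
opening: 0.092
```

```bash
python3 - <<'E'
from h import *
s,R=st([.573,.113,.105])
p=s["tool_pos"]
cv2.imwrite("pics/side4.png",robot.read_camera("side")[:,:,::-1])
im=cv2.imread("pics/side4.png")
z=cv2.resize(im[140:270,260:400],None,fx=4,fy=4,interpolation=cv2.INTER_CUBIC)
cv2.imwrite("pics/z5.png",z)
E
```

```text
t 4.65 pos [0.5749 0.115  0.108 ] q [ 0.07   0.54   1.489 -0.005  1.108  1.212] F [ 0.01  0.46 -0.46] M [ 0.057 -0.02  -0.014] op 0.092
R cols x,y,z [[0.0041, -0.0045, -1.0], [0.4172, -0.9088, 0.0058], [-0.9088, -0.4172, -0.0018]] yaw of tool y deg -65.34
delta tool mm [3.04 1.04 2.54]
```

View pics/z5.png

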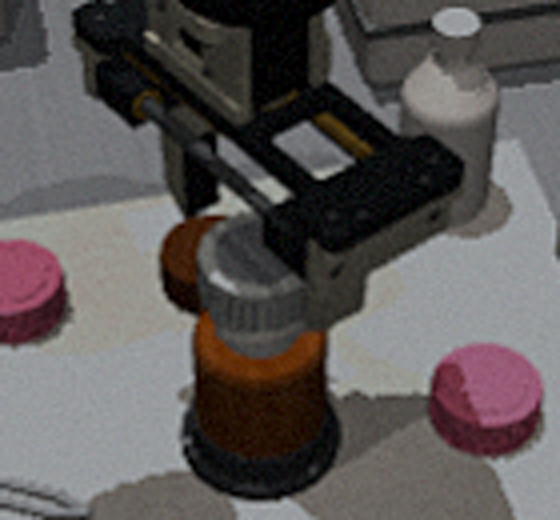

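Call:
{"name": "play_rows", "arguments": {
  "moves": [
    [[0.0015, 0.0005, 0.0015, 0, 1], [0.0015, 0.0005, 0.001, 0, 1], [0, 0, 0, 0, 1], [0, 0, 0, 0, 0.35], [0, 0, 0, 0, 0.35], [0, 0, 0, 0, 0.35], [0, 0, 0, 0, 0.35], [0, 0, 0, 0, 0.35], [0, 0, 0, 0, 0.35], [0, 0, 0, 0, 0.35]]
  ],
  "grip_force": 15
}}

```text
time: 5.7
tool_pos: [0.5732, 0.1129, 0.1055]
tool_rot: [2.025, 1.564, -0.686]
contact_force: [0.7, -0.8, -0.7]
opening: 0.0621
```

```bash
python3 - <<'E'
from h import *
st([.573,.113,.105])
E
```

```text
t 5.7 pos [0.5732 0.1129 0.1055] q [ 0.066  0.539  1.5   -0.005  1.098  1.209] F [ 0.7  -0.8  -0.71] M [0.026 0.037 0.04 ] op 0.0621
R cols x,y,z [[0.0054, -0.0045, -1.0], [0.4172, -0.9088, 0.0063], [-0.9088, -0.4172, -0.0031]] yaw of tool y deg -65.34
delta tool mm [ 0.5  -0.2   0.17]
```

Call:
{"name": "play_rows", "arguments": {
  "moves": [
    [[0, 0, 0, 0, 0.3], [0, 0, 0, 0, 0.26], [0, 0, 0, 0, 0.2], [0, 0, 0, 0, 0.1], [0, 0, 0, 0, 0], [0, 0, 0, 0, 0], [0, 0, 0, 0, 0], [0, 0, 0, 0, 0], [0, 0, 0, 0, 0], [0, 0, 0, 0, 0]]
  ]
}}

```text
time: 6.7
tool_pos: [0.5732, 0.113, 0.1055]
tool_rot: [2.043, 1.564, -0.668]
contact_force: [0.2, 0.4, 0.1]
opening: 0.0576
```

```bash
python3 - <<'E'
from h import *
st([.573,.113,.105])
cv2.imwrite("pics/side5.png",robot.read_camera("side")[:,:,::-1])
im=cv2.imread("pics/side5.png")
z=cv2.resize(im[140:270,260:400],None,fx=4,fy=4,interpolation=cv2.INTER_CUBIC)
cv2.imwrite("pics/z6.png",z)
E
```

```text
t 6.7 pos [0.5732 0.113  0.1055] q [ 0.066  0.539  1.5   -0.005  1.098  1.209] F [0.21 0.37 0.06] M [ 0.045  0.015 -0.067] op 0.0576
R cols x,y,z [[0.0054, -0.0043, -1.0], [0.4172, -0.9088, 0.0061], [-0.9088, -0.4172, -0.0031]] yaw of tool y deg -65.34
delta tool mm [ 0.54 -0.06  0.2 ]
```

View pics/z6.png

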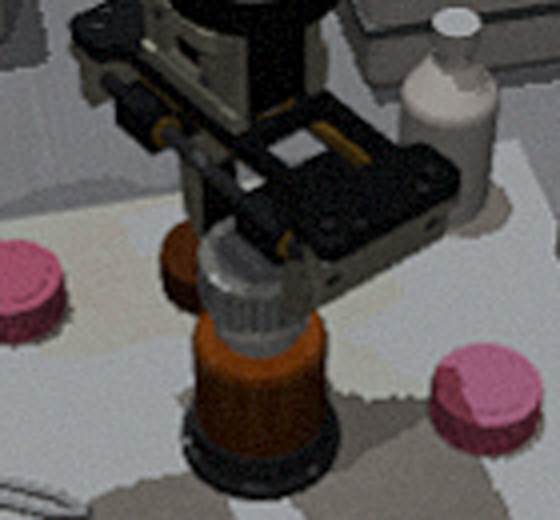

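Call:
{"name": "play_rows", "arguments": {
  "moves": [
    [[0.0005, 0, 0, 0, 0], [0.0005, 0, 0, 0, 0], [0.001, 0, 0, -1, 0], [0.001, 0, 0, -2, 0], [0.001, 0, 0, -2, 0], [0.001, 0, 0, -2, 0], [0.001, 0, 0, -2, 0], [0.001, 0, 0, -2, 0], [0.001, 0, 0, -2, 0], [0.001, 0, 0, -2, 0]]
  ]
}}

```text
time: 7.75
tool_pos: [0.5754, 0.1148, 0.105]
tool_rot: [2.427, 1.556, -0.015]
contact_force: [-3.4, -0.1, 8.6]
opening: 0.0577
```

```bash
python3 - <<'E'
from h import *
st([.573,.113,.105])
E
```

```text
t 7.75 pos [0.5754 0.1148 0.105 ] q [ 6.700e-02  5.380e-01  1.503e+00 -1.000e-03  1.085e+00  9.390e-01] F [-3.38 -0.12  8.63] M [ 0.022  0.654 -0.267] op 0.0577
R cols x,y,z [[0.0152, -0.0002, -0.9999], [0.6441, -0.7648, 0.01], [-0.7648, -0.6442, -0.0115]] yaw of tool y deg -49.9
delta tool mm [-0.05 -0.15  3.02]
```

Call:
{"name": "play_rows", "arguments": {
  "moves": [
    [[0.0008, 0, 0.001, -1, 0], [0.0008, 0, 0.001, -2, 0], [0.0008, 0, 0.0008, -2, 0], [0.0008, 0, 0.0005, -2, 0], [0.0008, 0, 0.0003, -2, 0], [0.0008, 0, 0.0003, -2, 0], [0.0008, 0, 0.0003, -2, 0], [0.0008, 0, 0.0003, -2, 0], [0.0008, 0, 0.0003, -2, 0], [0.0008, 0, 0.0003, -2, 0]]
  ]
}}

```text
time: 8.75
tool_pos: [0.575, 0.1154, 0.1052]
tool_rot: [2.371, 1.542, 0.273]
contact_force: [-2.6, 0.9, 7.7]
opening: 0.0579
```

```bash
python3 - <<'E'
from h import *
st([.573,.113,.105])
E
```

```text
t 8.75 pos [0.575  0.1154 0.1052] q [0.064 0.53  1.518 0.007 1.065 0.588] F [-2.6   0.94  7.7 ] M [ 0.214  0.479 -0.151] op 0.0579
R cols x,y,z [[0.0279, 0.0078, -0.9996], [0.8639, -0.5032, 0.0202], [-0.5028, -0.8641, -0.0208]] yaw of tool y deg -30.22
delta tool mm [ 0.09 -0.55  3.06]
```

Call:
{"name": "play_rows", "arguments": {
  "moves": [
    [[0.0002, 0, 0.0008, -1, 0], [0.0003, 0, 0.0008, -2, 0], [0.0003, 0, 0.0008, -2, 0], [0.0003, 0, 0.0006, -2, 0], [0.0003, 0, 0.0006, -2, 0], [0.0003, 0, 0.0006, -2, 0], [0.0003, 0, 0.0006, -2, 0], [0.0003, 0, 0.0006, -2, 0], [0.0003, 0, 0.0006, -2, 0], [0.0003, 0, 0.0006, -2, 0]]
  ]
}}

```text
time: 9.75
tool_pos: [0.5749, 0.1134, 0.1057]
tool_rot: [2.146, 1.531, 0.393]
contact_force: [-0.7, 2.0, 3.0]
opening: 0.0577
```

```bash
python3 - <<'E'
from h import *
st([.573,.113,.105])
E
```

```text
t 9.75 pos [0.5749 0.1134 0.1057] q [0.056 0.523 1.529 0.015 1.052 0.231] F [-0.74  1.97  2.96] M [ 0.35   0.144 -0.075] op 0.0577
R cols x,y,z [[0.0365, 0.0151, -0.9992], [0.9829, -0.1809, 0.0332], [-0.1803, -0.9834, -0.0215]] yaw of tool y deg -10.43
delta tool mm [ 0.62 -1.87  0.75]
```

Call:
{"name": "play_rows", "arguments": {
  "moves": [
    [[0.0006, 0, 0, -1, 0], [0.0006, 0, 0, -1.5, 0], [0.0006, 0, 0, -1.5, 0], [0.0006, 0, 0, -1.5, 0], [0.0006, 0, 0, -1.5, 0], [0.0006, 0, 0, -1, 0], [0.0006, 0, 0, 0, 0], [0.0006, 0, 0, 0, 0], [0.0006, 0, 0, 0, 0], [0.0006, 0, 0, 0, 0]]
  ]
}}

```text
time: 10.75
tool_pos: [0.5747, 0.1148, 0.1049]
tool_rot: [2.04, 1.528, 0.432]
contact_force: [-1.7, -0.4, 7.3]
opening: 0.0576
```

```bash
python3 - <<'E'
from h import *
st([.573,.113,.105])
E
```

```text
t 10.75 pos [0.5747 0.1148 0.1049] q [0.057 0.523 1.533 0.018 1.047 0.085] F [-1.69 -0.42  7.29] M [ 0.128  0.568 -0.134] op 0.0576
R cols x,y,z [[0.0387, 0.0178, -0.9991], [0.9986, -0.0371, 0.038], [-0.0364, -0.9992, -0.0192]] yaw of tool y deg -2.13
delta tool mm [-0.25 -1.64  1.82]
```

Call:
{"name": "play_rows", "arguments": {
  "moves": [
    [[0.0006, -0.0003, 0.0003, -1, 0], [0.0006, -0.0003, 0.0003, -1.5, 0], [0.0006, -0.0003, 0.0003, -1.5, 0], [0.0006, 0, 0.0003, -1.5, 0], [0.0006, 0, 0, -1.5, 0], [0.0006, 0, 0, -1, 0], [0.0006, 0, 0, 0, 0], [0.0006, 0, 0, 0, 0], [0.0006, 0, 0, 0, 0], [0.0006, 0, 0, 0, 0]]
  ]
}}

```text
time: 11.75
tool_pos: [0.5734, 0.113, 0.0975]
tool_rot: [1.888, 1.53, 0.43]
contact_force: [-3.2, -0.5, 4.9]
opening: 0.0577
```

```bash
python3 - <<'E'
from h import *
st([.573,.113,.105])
cv2.imwrite("pics/side6.png",robot.read_camera("side")[:,:,::-1])
im=cv2.imread("pics/side6.png")
z=cv2.resize(im[140:270,260:400],None,fx=5,fy=4,interpolation=cv2.INTER_CUBIC)
cv2.imwrite("pics/z7.png",z)
E
```

```text
t 11.75 pos [0.5734 0.113  0.0975] q [ 0.055  0.529  1.544  0.017  1.031 -0.067] F [-3.15 -0.46  4.92] M [-0.045  0.452 -0.   ] op 0.0577
R cols x,y,z [[0.0367, 0.0168, -0.9992], [0.9929, 0.1124, 0.0383], [0.113, -0.9935, -0.0126]] yaw of tool y deg 6.46
delta tool mm [-7.48 -0.11 -0.18]
```

View pics/z7.png

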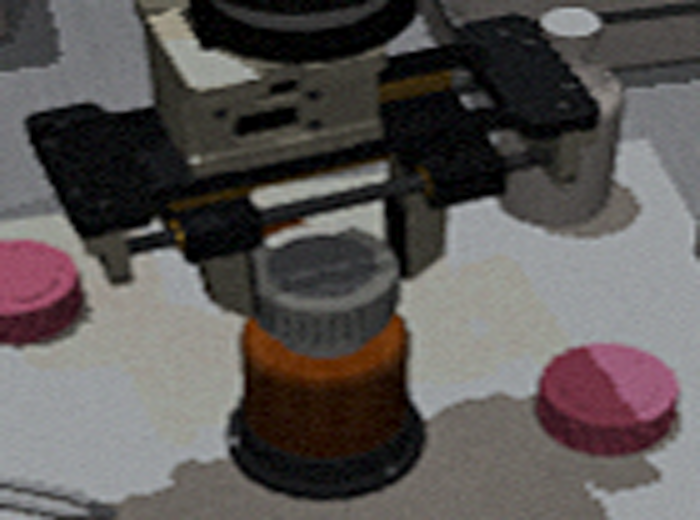

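The TCP dropped from z = 0.105 to 0.0975, and the side view shows the cap sitting lower on the neck, so the thread has dropped in. Next I'll screw it clockwise with a light press.

Call:
{"name": "play_rows", "arguments": {
  "moves": [
    [[0.0006, 0, 0, 0, 0], [0.0006, 0, 0, 1, 0], [0.0006, 0, 0, 2, 0], [0.0006, 0, 0, 2, 0], [0.0006, 0, 0, 2, 0], [0.0006, 0, 0, 2, 0], [0.0006, 0, 0, 2, 0], [0.0006, 0, 0, 2, 0], [0.0006, 0, 0, 2, 0], [0.0006, 0, 0, 2, 0]]
  ]
}}

```text
time: 12.8
tool_pos: [0.5731, 0.1116, 0.0972]
tool_rot: [2.101, 1.529, 0.337]
contact_force: [-1.5, -0.3, 4.9]
opening: 0.0576
```

```bash
python3 - <<'E'
from h import *
st([.573,.113,.097])
E
```

```text
t 12.8 pos [0.5731 0.1116 0.0972] q [0.054 0.528 1.548 0.014 1.026 0.241] F [-1.47 -0.32  4.92] M [-0.035  0.371  0.062] op 0.0576
R cols x,y,z [[0.0395, 0.0138, -0.9991], [0.9807, -0.1921, 0.0361], [-0.1914, -0.9813, -0.0212]] yaw of tool y deg -11.08
delta tool mm [ 0.25 -0.42 -1.3 ]
```

Call:
{"name": "play_rows", "arguments": {
  "moves": [
    [[0.0006, 0, -0.0003, 2, 0], [0.0006, 0, -0.0003, 2, 0], [0.0006, 0, -0.0003, 2, 0], [0.0006, 0, -0.0003, 2, 0], [0.0006, 0, -0.0003, 2, 0], [0.0006, 0, -0.0002, 2, 0], [0.0006, 0, -0.0002, 2, 0], [0.0006, 0, -0.0002, 2, 0], [0.0006, 0, -0.0002, 2, 0], [0.0006, 0, -0.0002, 2, 0]]
  ]
}}

```text
time: 13.8
tool_pos: [0.5744, 0.1118, 0.0955]
tool_rot: [2.355, 1.527, 0.229]
contact_force: [-1.2, -0.6, 4.2]
opening: 0.0576
```

```bash
python3 - <<'E'
from h import *
st([.573,.113,.097])
E
```

```text
t 13.8 pos [0.5744 0.1118 0.0955] q [0.057 0.531 1.548 0.009 1.02  0.608] F [-1.24 -0.61  4.25] M [-0.167  0.319  0.031] op 0.0576
R cols x,y,z [[0.0426, 0.0099, -0.999], [0.8487, -0.5279, 0.031], [-0.5271, -0.8493, -0.0309]] yaw of tool y deg -31.88
delta tool mm [-1.53 -1.75 -0.31]
```

Call:
{"name": "play_rows", "arguments": {
  "moves": [
    [[0.0007, -0.0002, 0, 2, 0], [0.0007, -0.0002, 0, 2, 0], [0.0007, -0.0002, 0, 2, 0], [0.0007, -0.0002, 0, 2, 0], [0.0007, -0.0002, 0, 2, 0], [0.0007, -0.0002, 0, 2, 0], [0.0007, -0.0002, 0, 2, 0], [0.0007, -0.0002, 0, 2, 0], [0.0007, -0.0002, 0, 2, 0], [0.0007, -0.0002, 0, 2, 0]]
  ]
}}

```text
time: 14.8
tool_pos: [0.574, 0.1117, 0.0935]
tool_rot: [2.648, 1.522, 0.158]
contact_force: [-2.0, -1.2, 4.5]
opening: 0.058
```

```bash
python3 - <<'E'
from h import *
st([.573,.113,.097])
E
```

```text
t 14.8 pos [0.574  0.1117 0.0935] q [0.058 0.53  1.556 0.006 1.007 0.975] F [-2.   -1.19  4.46] M [-0.098  0.434  0.034] op 0.058
R cols x,y,z [[0.0478, 0.0076, -0.9988], [0.6058, -0.7953, 0.0229], [-0.7942, -0.6062, -0.0426]] yaw of tool y deg -52.7
delta tool mm [-3.53 -1.52 -0.12]
```

Call:
{"name": "play_rows", "arguments": {
  "moves": [
    [[0.0007, -0.0002, 0, 1.5, 0], [0.0007, -0.0002, 0, 1.5, 0], [0.0007, -0.0002, 0, 1.5, 0], [0.0007, -0.0002, 0, 1.5, 0], [0.0007, -0.0002, 0, 1.5, 0], [0.0007, 0, 0, 1.5, 0], [0.0007, 0, 0, 1.5, 0], [0.0007, 0, 0, 1, 0], [0.0006, 0, 0, 1, 0], [0.0006, 0, 0, 1, 0]]
  ]
}}

```text
time: 15.8
tool_pos: [0.5755, 0.1121, 0.0919]
tool_rot: [2.859, 1.515, 0.122]
contact_force: [-2.2, 0.6, 5.7]
opening: 0.0579
```

```bash
python3 - <<'E'
from h import *
st([.573,.113,.097])
E
```

```text
t 15.8 pos [0.5755 0.1121 0.0919] q [0.06  0.531 1.561 0.004 0.995 1.224] F [-2.21  0.59  5.74] M [-0.005  0.511  0.072] op 0.0579
R cols x,y,z [[0.055, 0.0068, -0.9985], [0.3931, -0.9194, 0.0154], [-0.9179, -0.3933, -0.0532]] yaw of tool y deg -66.85
delta tool mm [-5.26 -1.73  1.62]
```

Call:
{"name": "play_rows", "arguments": {
  "moves": [
    [[0.0006, -0.0002, 0.0002, 1, 0], [0.0006, -0.0002, 0.0002, 1, 0], [0.0006, -0.0002, 0.0002, 1, 0], [0.0006, -0.0002, 0.0002, 1, 0], [0.0006, -0.0002, 0.0002, 1, 0], [0.0006, 0, 0.0002, 1, 0], [0.0006, 0, 0, 1, 0], [0.0006, 0, 0, 1, 0], [0.0006, 0, 0, 1, 0], [0.0006, 0, 0, 1, 0]]
  ]
}}

```text
time: 16.8
tool_pos: [0.5761, 0.1125, 0.091]
tool_rot: [3.006, 1.508, 0.088]
contact_force: [-4.1, -1.5, 7.7]
opening: 0.0576
```

```bash
python3 - <<'E'
from h import *
st([.573,.113,.097])
E
```

```text
t 16.8 pos [0.5761 0.1125 0.091 ] q [0.061 0.529 1.567 0.002 0.983 1.408] F [-4.15 -1.55  7.66] M [-0.221  0.726  0.166] op 0.0576
R cols x,y,z [[0.0628, 0.0055, -0.998], [0.2208, -0.9753, 0.0085], [-0.9733, -0.2209, -0.0624]] yaw of tool y deg -77.24
delta tool mm [-6.2  -1.15  2.54]
```

Call:
{"name": "play_rows", "arguments": {
  "moves": [
    [[0.0003, 0, 0.0006, 1, 0], [0.0003, 0, 0.0006, 1, 0], [0.0003, 0, 0.0006, 1, 0], [0.0003, 0, 0.0006, 1, 0], [0.0003, 0, 0.0004, 1, 0], [0.0004, 0, 0.0004, 1, 0], [0.0004, 0, 0.0002, 1, 0], [0.0004, 0, 0, 1, 0], [0.0004, 0, 0, 1, 0], [0.0004, 0, 0, 1, 0]]
  ]
}}

```text
time: 17.8
tool_pos: [0.5763, 0.1127, 0.0905]
tool_rot: [-3.117, 1.498, 0.067]
contact_force: [-1.3, 0.0, 5.6]
opening: 0.0579
```

```bash
python3 - <<'E'
from h import *
st([.573,.113,.097])
E
```

```text
t 17.8 pos [0.5763 0.1127 0.0905] q [0.062 0.525 1.577 0.    0.967 1.591] F [-1.3   0.04  5.62] M [0.018 0.268 0.715] op 0.0579
R cols x,y,z [[0.0729, 0.0049, -0.9973], [0.0418, -0.9991, -0.0018], [-0.9965, -0.0416, -0.073]] yaw of tool y deg -87.6
delta tool mm [-6.75 -0.49  2.8 ]
```

Call:
{"name": "play_rows", "arguments": {
  "moves": [
    [[0, 0, 0, -0.5, 0], [0, 0, 0, 0, 0], [0, 0, 0, 0, 0], [0, 0, 0, 0, 0], [0, 0, 0, 0, 0], [0, 0, 0, 0, 0], [0, 0, 0, 0, 0], [0, 0, 0, 0, 0], [0, 0, 0, 0, 0], [0, 0, 0, 0, 0]]
  ]
}}

```text
time: 18.8
tool_pos: [0.5764, 0.1126, 0.0905]
tool_rot: [-3.129, 1.497, 0.062]
contact_force: [-1.2, 0.6, 4.9]
opening: 0.0578
```

```bash
python3 - <<'E'
from h import *
st([.573,.113,.097])
E
```

```text
t 18.8 pos [0.5764 0.1126 0.0905] q [ 0.063  0.525  1.577 -0.     0.966  1.584] F [-1.24  0.64  4.9 ] M [0.049 0.143 0.536] op 0.0578
R cols x,y,z [[0.0732, 0.0046, -0.9973], [0.0498, -0.9988, -0.0009], [-0.9961, -0.0496, -0.0734]] yaw of tool y deg -87.15
delta tool mm [-6.72 -0.54  2.9 ]
```

Call:
{"name": "play_rows", "arguments": {
  "moves": [
    [[0, 0, 0, -0.5, 0.0], [0, 0, 0, 0, 0.3], [0, 0, 0, 0, 0.5], [0, 0, 0, 0, 0.7], [0, 0, 0, 0, 1], [0, 0, 0, 0, 1], [0, 0, 0, 0, 1], [0, 0, 0, 0, 1], [0, 0, 0, 0, 1], [0, 0, 0, 0, 1]]
  ]
}}

```text
time: 19.8
tool_pos: [0.575, 0.1122, 0.088]
tool_rot: [-3.127, 1.502, 0.07]
contact_force: [-0.9, -0.3, -0.6]
opening: 0.0919
```

```bash
python3 - <<'E'
from h import *
st([.573,.113,.13])
cv2.imwrite("pics/side8.png",robot.read_camera("side")[:,:,::-1])
im=cv2.imread("pics/side8.png")
z=cv2.resize(im[140:270,260:400],None,fx=5,fy=4,interpolation=cv2.INTER_CUBIC)
cv2.imwrite("pics/z8.png",z)
E
```

```text
t 19.8 pos [0.575  0.1122 0.088 ] q [6.200e-02 5.280e-01 1.579e+00 1.000e-03 9.660e-01 1.576e+00] F [-0.89 -0.29 -0.59] M [ 0.029  0.039 -0.048] op 0.0919
R cols x,y,z [[0.0686, 0.0048, -0.9976], [0.0557, -0.9984, -0.001], [-0.9961, -0.0555, -0.0688]] yaw of tool y deg -86.81
delta tool mm [-42.01  -0.95  -0.94]
```

View pics/z8.png

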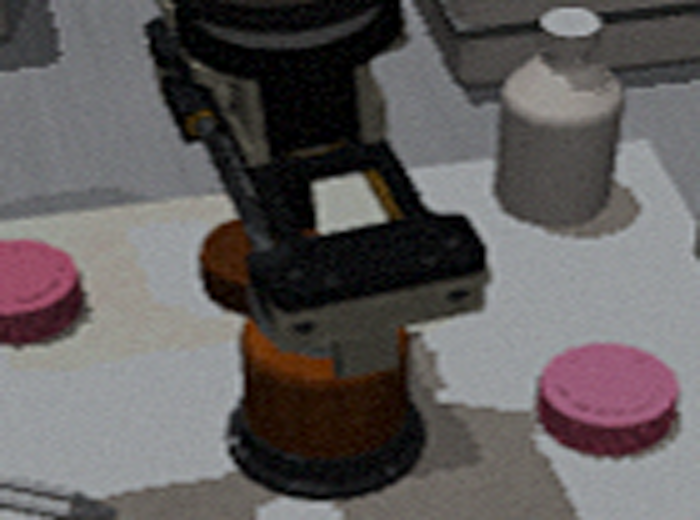

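Call:
{"name": "play_rows", "arguments": {
  "moves": [
    [[-0.005, 0, 0, 0, 1], [-0.008, 0, 0, 0, 1], [-0.01, 0, 0, 0, 1], [-0.01, 0, 0, 0, 1], [-0.01, 0, 0, 0, 1], [-0.015, 0, 0, 0, 1], [-0.015, 0, 0, 0, 1], [-0.015, 0, 0, 0, 1], [-0.01, 0, 0, 0, 1], [-0.01, 0, 0, 0, 1]]
  ]
}}

```text
time: 20.85
tool_pos: [0.567, 0.1117, 0.2059]
tool_rot: [-3.127, 1.499, 0.07]
contact_force: [0.8, -0.4, -0.5]
opening: 0.0921
```

```bash
python3 - <<'E'
from h import *
st([.573,.113,.13])
cv2.imwrite("pics/side9.png",robot.read_camera("side")[:,:,::-1])
im=cv2.imread("pics/side9.png"); a=cv2.imread("pics/side1.png")
f=lambda im,x,y,w=70,h=100: cv2.resize(im[y:y+h,x:x+w],None,fx=5,fy=5,interpolation=cv2.INTER_CUBIC)
z=np.hstack([f(im,290,180),f(a,290,180)])
for j,(zz) in enumerate((.123,.138)):
  for th in np.linspace(0,2*np.pi,40):
    q=(proj("side",[.5735+.029*np.cos(th),.1125+.029*np.sin(th),zz])-[290,180])*5+2; cv2.circle(z,(int(q[0])+350*j,int(q[1])),1,(0,0,255),-1)
cv2.imwrite("pics/z9.png",z)
E
```

```text
t 20.85 pos [0.567  0.1117 0.2059] q [6.200e-02 3.960e-01 1.445e+00 1.000e-03 1.230e+00 1.576e+00] F [ 0.84 -0.45 -0.46] M [-0.019  0.076 -0.098] op 0.0921
R cols x,y,z [[0.0712, 0.005, -0.9974], [0.0558, -0.9984, -0.001], [-0.9959, -0.0556, -0.0714]] yaw of tool y deg -86.8
delta tool mm [76.11 -0.86 -0.67]
```

View pics/z9.png

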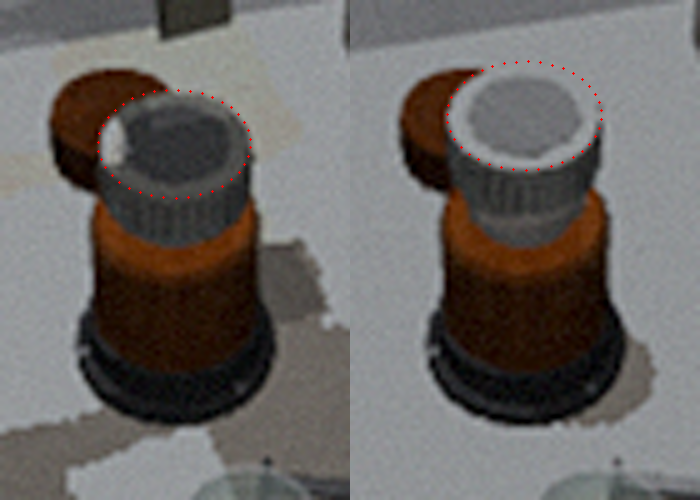

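The cap now sits about 15 mm lower and the white neck is hidden. To be sure it reached the stop and not a jam, I'll regrip lightly and re-check the torque.

Call:
{"name": "play_rows", "arguments": {
  "moves": [
    [[0.02, 0, 0, 0, 1], [0.02, 0, 0, 0, 1], [0.02, 0, 0, 0, 1], [0.015, 0, 0, 0, 1], [0.01, 0, 0, 0, 1], [0.006, 0, 0, 0, 1], [0.003, 0, 0, 0, 1], [0, 0, 0, 0, 1], [0, 0, 0, 0, 1], [0, 0, 0, 0, 1]]
  ]
}}

```text
time: 21.9
tool_pos: [0.577, 0.1124, 0.1138]
tool_rot: [-3.128, 1.49, 0.069]
contact_force: [0.1, -0.4, 0.4]
opening: 0.0918
```

```bash
python3 - <<'E'
from h import *
st([.5735,.1125,.092])
E
```

```text
t 21.9 pos [0.577  0.1124 0.1138] q [6.200e-02 4.950e-01 1.556e+00 1.000e-03 1.010e+00 1.576e+00] F [ 0.08 -0.37  0.42] M [ 0.048  0.115 -0.027] op 0.0918
R cols x,y,z [[0.08, 0.0056, -0.9968], [0.0559, -0.9984, -0.0011], [-0.9952, -0.0556, -0.0802]] yaw of tool y deg -86.8
delta tool mm [21.5  -0.22  5.2 ]
```

Call:
{"name": "play_rows", "arguments": {
  "moves": [
    [[0.006, 0, 0.001, 0, 1], [0.006, 0, 0.001, 0, 1], [0.004, 0, 0.001, 0, 1], [0.002, 0, 0.0005, 0, 1], [0, 0, 0, 0, 0.35], [0, 0, 0, 0, 0.3], [0, 0, 0, 0, 0.2], [0, 0, 0, 0, 0], [0, 0, 0, 0, 0], [0, 0, 0, 0, 0]]
  ],
  "grip_force": 15
}}

```text
time: 22.9
tool_pos: [0.5753, 0.1125, 0.0952]
tool_rot: [-3.126, 1.488, 0.071]
contact_force: [0.2, -0.7, -0.5]
opening: 0.0573
```

Call:
{"name": "play_rows", "arguments": {
  "moves": [
    [[0, 0, 0, 0, 0], [0, 0, 0, 0, 0], [0, 0, 0, 0, 0], [0, 0, 0, 0, 0], [0, 0, 0, 0.5, 0], [0, 0, 0, 0.5, 0], [0, 0, 0, 0.5, 0], [0, 0, 0, 0.5, 0], [0, 0, 0, 0.5, 0], [0, 0, 0, 0.5, 0]]
  ]
}}

```text
time: 23.9
tool_pos: [0.575, 0.1128, 0.095]
tool_rot: [-3.074, 1.489, 0.069]
contact_force: [-0.4, 1.5, -0.5]
opening: 0.0576
```

```bash
python3 - <<'E'
from h import *
st([.5735,.1125,.092])
E
```

```text
t 23.9 pos [0.575  0.1128 0.095 ] q [6.300e-02 5.130e-01 1.584e+00 1.000e-03 9.630e-01 1.632e+00] F [-0.41  1.47 -0.47] M [0.131 0.081 0.533] op 0.0576
R cols x,y,z [[0.0814, 0.0056, -0.9967], [0.0015, -1.0, -0.0055], [-0.9967, -0.0011, -0.0814]] yaw of tool y deg -89.91
delta tool mm [2.9  0.27 1.71]
```

Without pressing, a 3° turn raised the torque straight to 0.53 N m, so the cap is against its stop. I'll unwind that twist, release and retreat.

Call:
{"name": "play_rows", "arguments": {
  "moves": [
    [[0, 0, 0, -0.6, 0], [0, 0, 0, -0.6, 0], [0, 0, 0, 0, 0], [0, 0, 0, 0, 0.4], [0, 0, 0, 0, 1], [0, 0, 0, 0, 1], [0, 0, 0, 0, 1], [0, 0, 0, 0, 1], [0, 0, 0, 0, 1], [0, 0, 0, 0, 1]]
  ]
}}

```text
time: 24.9
tool_pos: [0.5755, 0.1124, 0.0954]
tool_rot: [-3.093, 1.488, 0.07]
contact_force: [-0.5, -0.2, 0.6]
opening: 0.0916
```

Call:
{"name": "play_rows", "arguments": {
  "moves": [
    [[-0.005, 0, 0, 0, 1], [-0.01, 0, 0, 0, 1], [-0.012, 0, 0, 0, 1], [-0.015, 0, 0, 0, 1], [-0.02, 0, 0, 0, 1], [-0.02, 0, 0, 0, 1], [-0.02, 0, 0, 0, 1], [-0.015, 0, 0, 0, 1], [-0.005, 0, 0, 0, 1], [0, 0, 0, 0, 1]]
  ]
}}

```text
time: 25.9
tool_pos: [0.5652, 0.1118, 0.2308]
tool_rot: [-3.094, 1.48, 0.07]
contact_force: [-0.7, -0.3, 0.2]
opening: 0.0918
```

Call:
{"name": "play_rows", "arguments": {
  "moves": [
    [[0, 0, 0.01, 0, 1], [0, 0, 0.015, 0, 1], [0, 0, 0.015, 0, 1], [0, 0, 0.015, 0, 1], [0, 0, 0.015, 0, 1], [0, 0, 0.015, 0, 1], [0, 0, 0.01, 0, 1], [0, 0, 0.005, 0, 1], [0, 0, 0, 0, 1], [0, 0, 0, 0, 1]]
  ]
}}

```text
time: 26.9
tool_pos: [0.4536, 0.1092, 0.2144]
tool_rot: [-3.093, 1.495, 0.07]
contact_force: [-0.3, -0.7, 0.3]
opening: 0.0919
```

```bash
python3 - <<'E'
from h import *
st([.5735,.1125,.092])
for c in ("side","top"): cv2.imwrite(f"pics/{c}10.png",robot.read_camera(c)[:,:,::-1])
a=cv2.imread("pics/side10.png");b=cv2.imread("pics/top10.png")
cv2.imwrite("pics/z10.png",np.hstack([cv2.resize(a,(800,600))[150:600,250:650],cv2.resize(b,(800,600))[150:600,200:600]]))
E
```

```text
t 26.9 pos [0.4536 0.1092 0.2144] q [ 0.072  0.181  1.724 -0.     1.161  1.621] F [-0.31 -0.65  0.32] M [-0.01   0.011 -0.033] op 0.0919
R cols x,y,z [[0.0759, 0.0053, -0.9971], [0.022, -0.9998, -0.0037], [-0.9969, -0.0216, -0.076]] yaw of tool y deg -88.74
delta tool mm [ 131.2    -0.23 -110.32]
```

View pics/z10.png

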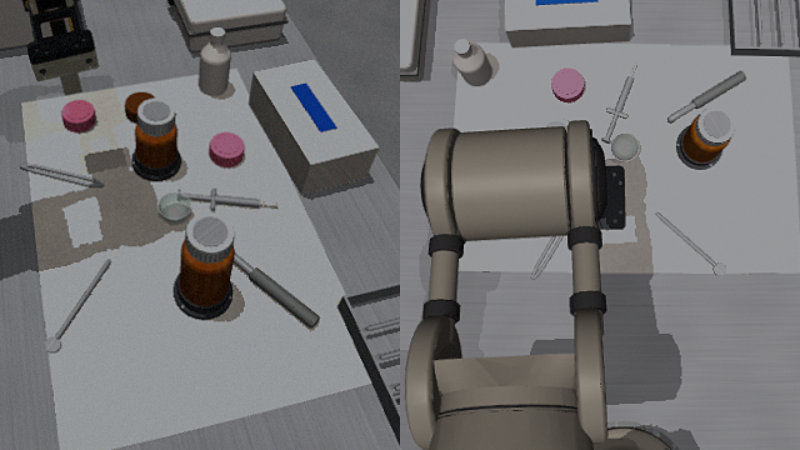

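The picture shows the cap level and seated on the lower jar, with the neck hidden, at about (156,112) in the left half. The other things are where they were and the gripper is clear. As a last check I'll measure how far the cap came down, then hand in.

```bash
python3 - <<'E'
from h import *
a=cv2.imread("pics/side1.png",0);b=cv2.imread("pics/side10.png",0)
t=a[186:222,312:338]  # cap before
r=cv2.matchTemplate(b[180:245,300:350],t,cv2.TM_CCOEFF_NORMED); _,m,_,l=cv2.minMaxLoc(r)
print(m,"shift px",l[0]+300-312,l[1]+180-186,"expected 15mm:",proj("side",[.5735,.1125,.123])-proj("side",[.5735,.1125,.138]))
print(robot.hand_in())
E
```

```text
0.7904304265975952 shift px 1 5 expected 15mm: [0.03884196 5.63334236]
the job is handed in; nothing more can be done
None
```

The cap on the lower amber jar is screwed home and released. I handed the job in at about 27 s, with the gripper open and clear of everything.

- **Turning back:** I gripped the cap at 15 N and turned it about 1.25 rad anticlockwise with a light press of 3 to 9 N. It then dropped about 7.4 mm, close to the 8 mm expected.
- **Screwing home:** I turned it clockwise with the same light press. The tool sank another 7 mm, as expected, and then met a stop.
- **Torque at the stop:** The torque at the stop reached 0.72 N m at the reading, close to the 0.8 N m limit. Torque was only read at the end of each call, so a brief higher value is not ruled out. I backed off and let go.
- **Stop check:** I regripped without pressing down, and turning about 3° further raised the torque to 0.53 N m at once. The cap was therefore against its stop.
- **Final picture:** The cap is level with the neck hidden, and the other things look undisturbed; parts of the top view were blocked by the arm. Matching the pictures before and after gave a 5-pixel drop where 15 mm should give 5.6, which agrees within the whole-pixel resolution.

Two things did not agree:
- **Fingertips:** In the side picture they looked about 20 mm above the stated tool point. I allowed for both readings when choosing the grip height.
- **Tool tilt:** The tool leaned by about 4° during the work, which I could not correct directly. The cap still ended level.

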